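# Close the pressure pot on a basket of earmoulds

### The arm

A 6-joint arm with a two-finger parallel gripper is mounted at the origin on the work surface. World frame = base frame: x ahead of the robot, y to its left, z up, the work surface at z = 0. Lengths are in m, angles in rad, forces in N, time in s.
With the tool pointing down it reaches from about 0.3 to 1 m from the base axis. Payload 5.1 kg.
Tool frame: the origin (TCP) lies midway between the tips of the shut fingers; the grasp point (between the pads) lies 19 mm behind it; z points along the fingers, y is the line along which they close (so a half turn about z gives the same grasp; the last joint's range is limited). The gripper opens to 95 mm and grips with 3 to 60 N. Pads are 20 mm wide; open, the fingers measure 119 mm over their backs; the gripper's body (75 mm by 180 mm) begins 59 mm behind the grasp point.
Start: joints at [-1.28, 0.124, 1.65, -0, 1.367, -0.083], TCP at [0.237, -0.605, 0.215] pointing down, gripper open.
Joint ranges: [-2.61, 2.61], [-1.02, 2.33], [0.03, 2.71], [-1.35, 4.49], [0.32, 2.68], [-2.91, 2.91]. Speed limits (rad/s): [2.57, 2.57, 3.14, 3.14, 3.14, 3.14].

### API

Orientations are given as [roll, pitch, yaw] about the fixed x, y, z axes, in that order (R = Rz(yaw) Ry(pitch) Rx(roll)).
In Python, from bench import move_to, move_l, goto_joints, open_gripper, close_gripper, dwell, solve_ik, state, read_camera, camera_params, IKError, finish_job, spot_in gives the robot as it stands. Calls block until the motion is done:
- move_to(position, orientation): joint-space move of the TCP to a pose.
- move_l(position, ori=None, feed=0.15, f_stop=None): straight line of the TCP; ori=None keeps the orientation; feed is the mean speed in m/s. With f_stop (N) it stops when the force on the tool has changed by that much, and returns True; else False.
- goto_joints(angles): joint-space move.
- open_gripper() and close_gripper(grasp_force=None): open the fingers fully, or close them until they stop; grasp_force is the grip in N (None keeps the last).
- dwell(seconds).
- solve_ik(position, orientation): joint angles nearest the present ones, or None.
- state(): the state.
- read_camera(name): name is "side" or "top"; returns the picture (384x512x3 uint8, red, green, blue); there is no depth.
- camera_params(name): a dict with "K" (3x3 intrinsics, pixels), "k1" (the pictures are not rectified: a ray, as slopes to the right and down, at radius r is drawn at 1 + k1 r^2 times it, then the intrinsics apply), "view" (4x4, takes a point from world to camera coordinates). Camera axes: x right, y down, z forward; pixel columns grow to the right and rows downward; lengths in m; the calibration is good to about 2 mm. A picture is of the moment at which its call begins. camera_params takes no time and is no camera call.
A pose or a line that the arm cannot do raises IKError and nothing moves.
- finish_job(): hands the job in; it is judged then, once.
Trained networks look in the newest picture that a camera, given by its name, has taken for a name from the list of things; names that differ only in an ending like _2 or _b are one class to them, and where a whole thing is asked for, a point or a joint stands for the part that bears it (a point fixed in the world has none). Each returns a list of dicts, best first, with "p" (0 to 1); they miss things now and then, are a little off and sometimes report something else, mostly with a low value. They report only what shows in the picture. A call takes as long as a camera call. They do not tell look-alikes from the thing itself.
- spot_in(camera, target): "bbox" ([centre column, centre row, width, height] in pixels, round what is visible of it).
The state is a dict: "time_s": time; "joint_pos": joint angles; "joint_velocities": joint speeds; "joint_torque": joint torques, N m; "eef_pos": TCP position; "tool_rot": TCP orientation; "wrist_force": force on the tool from outside, world axes, zero at the start; "torque": the same for the moment, N m; "finger_gap": finger opening in m; "grasp_force": force on a finger pad.
Only numpy, scipy, OpenCV 4.12 (cv2) and the standard library are available. Lean on these libraries where they do the work, as an engineer would, in place of code of your own. Each camera call takes 0.05 s, during which the arm holds its last target. There are 200 camera calls.

### The job

The earmoulds stand in the pressure pot, ready to cure: swing the basket's handle down until it lies in its clips, then put the loose lid on with its two ears in the gaps between the pot's claws. Push it down against the springy seal and turn it clockwise (seen from above), about a quarter turn, until both ears are under the claws and against their stops. Finish while still gripping the lid's handle and pressing the lid down flush on the rim, as it has to be held there until the air is let in; leave the other things on the bench where they are.

Things in the scene. Friction and masses are not known exactly. Their poses are not given: they have to be found in the camera images.
- pot: Aluminium pressure pot screwed to the bench, upright, yaw varies. Origin on its axis at bench height. Rim at z = 130 mm, 140 mm inside, 152 outside, flange to 162 mm diameter. Two claws stand over the rim near its +x and -x. Dial gauge on its -y side to 125 mm from the axis, brass valve and air nipple on the +y side to 110 mm, all lower than z = 110 mm.
- pot_claw (a point): Point on the pot's +x, 94 mm from its axis, z = 137 mm, under the +x claw (the -x claw is the same after half a turn). Seen from above a claw spans from 48 degrees clockwise to 28 anticlockwise of here. Roof 84 to 108 mm from the axis, underside z = 143, top z = 150 mm; outer web 102 to 108 mm; its last 17 degrees at the clockwise end are a solid stop for the ear.
- pot_gap (a point): Red mark on the flange (one of two, half a turn apart) at the middle of a gap between the claws, 80 degrees (1.40 rad) anticlockwise of the pot's x, 86 mm from its axis, z = 130 mm. The gaps are 104 degrees wide; with the lid's ears in their middle, lid x points along this mark; up to 20 degrees either side still fits.
- seal (a joint): Black sealing ring on the pot's rim (133 mm inside, 149 outside), on springs: 0 free, 8 mm proud of the rim (top at z = 138 mm); 0.008 (m) pressed flush with the rim. Pushes up with 7 N free, rising evenly to 17 N flush, so a lid just laid on it sits 8 mm high. Greased: turns with the lid with little drag. A locked lid that is let go rises about 5 mm (value 0.003).
- bail (a joint): Angle of the basket's handle, a half ring of 4 mm wire inside the pot, hinged along the pot's y through its axis at z = 114 mm. 0 (rad): flat towards the pot's -x, down in its clips on the basket's rim, against a stop; pi/2: upright. Starts raised by 0.8 to 1.4. Its stiff pivots hold it where it is left; about 1 N at its tip moves it.
- bail_grip (a point): Centre of the blue plastic sleeve, 9 mm thick and 30 mm long along the pot's y, on the tip of the basket's handle, 51.5 mm from its hinge. When the handle is down it lies at x = -51.5 mm, z = 114 mm in the pot's frame, 15 mm inside the seal and 16 mm below the rim. The earmoulds in the basket lie lower than z = 75 mm.
- lid: Loose aluminium lid, 0.42 to 0.6 kg, lying right side up on the bench. Origin at the centre of its flat underside, z up. Disc 158 mm across, 8 mm thick, low dome to 14 mm; bar handle on a neck over the centre. Same after half a turn. Lying on the free seal its origin is at pot z = 138 mm; pressed flush on the rim at 130 mm; holding it flush takes a push of about 12 N.
- lid_ear (a point): Outer part of one of the lid's two ears, 88 mm from the lid's centre along its +x (the other along -x), 4 mm above the underside. Ears: 8 mm thick, 56 degrees wide, reaching 97 mm from the centre, red line on top. To pass under the claws' roofs the lid must be pressed down 3 mm or more from the free seal. Against the stops lid x lies along pot x within about 3 degrees.
- lid_handle (a point): Centre of the lid's black bar handle, on the lid's axis 40 mm above its underside; the bar is 64 mm long (along lid x), 24 mm wide (along lid y), 28 mm tall, rounded edges. It can be gripped across its width or over its two ends.
- dropper: Bystander: white dropper bottle with red cap, 30 mm across, 95 mm tall, upright between the pot and the lid. Origin under its centre.
- jar_big: Bystander: clear jar with yellow screw cap, 66 mm across, 75 mm tall. Origin under its centre.
- jar_small: Bystander: clear jar with yellow cap, 52 mm across, 55 mm tall. Origin under its centre.
- spray: Bystander: clear bottle with green label and white cap, 44 mm across, 135 mm tall. Origin under its centre.
- phone: Bystander: black telephone lying flat, 72 x 150 x 8 mm. Origin under its centre.
- aid_case: Bystander: round black case, 74 mm across, 28 mm tall. Origin under its centre.
- cup: Bystander: blue open mixing cup, 72 mm across, 60 mm tall. Origin under its centre.
- spatula: Bystander: plaster spatula lying flat, 170 mm long. Origin under its centre.
There are look-alikes about, which are no part of the job. Leave any green or pink look-alike of the lid alone.

How it is judged:
By the outcome, as a careful person would: the job done as asked, in the order asked, and still so for the second after the job is handed in, while the arm keeps its last pose, push and grip.
It also fails if it takes over 64 s, if anything falls off the work surface, if the arm or the gripper's body presses on something with over 40 N, if the wrist force passes 120 N, or if a joint passes its speed limit or range.

## Working session

There is one attempt and no reset: what is moved stays moved. The work goes in short steps, each a Python script; the robot and the scene stay as the last script left them, time stands still between calls to the robot, and variables do not carry over. Pictures are saved under pics/ and viewed, at most 10 in all, crops included, and the job is handed in when it is done.

```bash
mkdir -p pics; ls; cat > h.py <<'E'
import numpy as np, cv2
from bench import *
def proj(cam,P):
    c=camera_params(cam);K=np.array(c["K"]);V=np.array(c["view"]);P=np.atleast_2d(P)
    q=P@V[:3,:3].T+V[:3,3];s=q[:,:2]/q[:,2:];s=s*(1+c["k1"]*(s**2).sum(1,keepdims=True))
    return s@K[:2,:2].T+K[:2,2]
def ray(cam,px):
    c=camera_params(cam);K=np.array(c["K"]);V=np.array(c["view"])
    d=np.linalg.solve(K[:2,:2],np.array(px,float)-K[:2,2]);s=d.copy()
    for _ in range(20): s=d/(1+c["k1"]*(s@s))
    R=V[:3,:3];return -R.T@V[:3,3],R.T@np.r_[s,1]
def at_z(cam,px,z):
    o,d=ray(cam,px);return o+d*(z-o[2])/d[2]
def tri(pa,pb):
    A=np.zeros((3,3));b=np.zeros(3)
    for c,p in(("side",pa),("top",pb)):
        o,d=ray(c,p);d/=np.linalg.norm(d);M=np.eye(3)-np.outer(d,d);A+=M;b+=M@o
    return np.linalg.solve(A,b)
def snap(cam,name,box=None,s=1):
    im=read_camera(cam)[:,:,::-1]
    cv2.imwrite("pics/raw_"+name,im)
    if box: im=im[box[1]:box[3],box[0]:box[2]]
    cv2.imwrite("pics/"+name,cv2.resize(im,None,fx=s,fy=s,interpolation=cv2.INTER_CUBIC));
E
python3 - <<'E'
from h import *
np.set_printoptions(precision=3,suppress=True)
for c in("top","side"):
    snap(c,c+"0.png",None,1.5)
    print(c,ray(c,(256,192)))
    for t in("pot","lid","pot_claw","pot_gap","lid_ear","lid_handle","bail_grip","dropper","jar_big","spray"):
        print(t,[(np.round(d["bbox"]).tolist(),round(d["p"],2)) for d in spot_in(c,t)[:5]])
print(state())
E
```

```text
pics
top (array([ 0.349, -0.023,  1.543]), array([ 0.109, -0.008, -0.994]))
pot [([201.0, 185.0, 59.0, 62.0], 0.97)]
lid [([295.0, 179.0, 37.0, 44.0], 0.94), ([354.0, 142.0, 34.0, 44.0], 0.76), ([270.0, 238.0, 39.0, 46.0], 0.73), ([381.0, 248.0, 40.0, 49.0], 0.71)]
pot_claw [([201.0, 182.0, 57.0, 63.0], 0.73), ([246.0, 185.0, 8.0, 8.0], 0.23)]
pot_gap [([202.0, 185.0, 67.0, 58.0], 0.63)]
lid_ear [([384.0, 245.0, 36.0, 48.0], 0.81), ([297.0, 178.0, 39.0, 48.0], 0.66), ([273.0, 237.0, 43.0, 46.0], 0.57), ([354.0, 141.0, 36.0, 42.0], 0.56)]
lid_handle [([382.0, 246.0, 43.0, 52.0], 0.85), ([353.0, 142.0, 38.0, 47.0], 0.72), ([297.0, 179.0, 39.0, 43.0], 0.68), ([273.0, 236.0, 34.0, 47.0], 0.56), ([259.0, 133.0, 17.0, 12.0], 0.42)]
bail_grip [([191.0, 186.0, 12.0, -0.0], 0.54)]
dropper [([245.0, 182.0, 8.0, 7.0], 0.61)]
jar_big [([210.0, 133.0, 11.0, 16.0], 0.63)]
spray [([136.0, 188.0, 14.0, 12.0], 0.5)]
side (array([0.435, 0.969, 1.155]), array([ 0.055, -0.692, -0.72 ]))
pot [([243.0, 254.0, 78.0, 72.0], 0.58), ([331.0, 303.0, 18.0, 25.0], 0.35)]
lid [([318.0, 127.0, 44.0, 22.0], 0.96), 
[... 537 characters left out ...]
.0, 29.0], 0.64), ([244.0, 241.0, 5.0, 12.0], 0.57)]
dropper [([245.0, 216.0, 10.0, 24.0], 0.52), ([179.0, 208.0, 18.0, 14.0], 0.39), ([243.0, 257.0, 82.0, 70.0], 0.16)]
jar_big [([170.0, 249.0, 24.0, 30.0], 0.64)]
spray []
{'time_s': 1.1, 'joint_pos': array([-1.28 ,  0.124,  1.65 ,  0.   ,  1.368, -0.083]), 'joint_velocities': array([-0.002, -0.   , -0.   ,  0.   , -0.001, -0.   ]), 'joint_torque': array([  0.001, -41.759, -36.024,   0.078,   0.043,  -0.   ]), 'eef_pos': array([ 0.237, -0.605,  0.215]), 'tool_rot': array([ 3.142, -0.   ,  0.374]), 'wrist_force': array([ 0.196, -1.191,  0.486]), 'torque': array([-0.014,  0.004, -0.012]), 'grasp_force': 0.0, 'finger_gap': 0.09466853135677103}
```

View pics/top0.png

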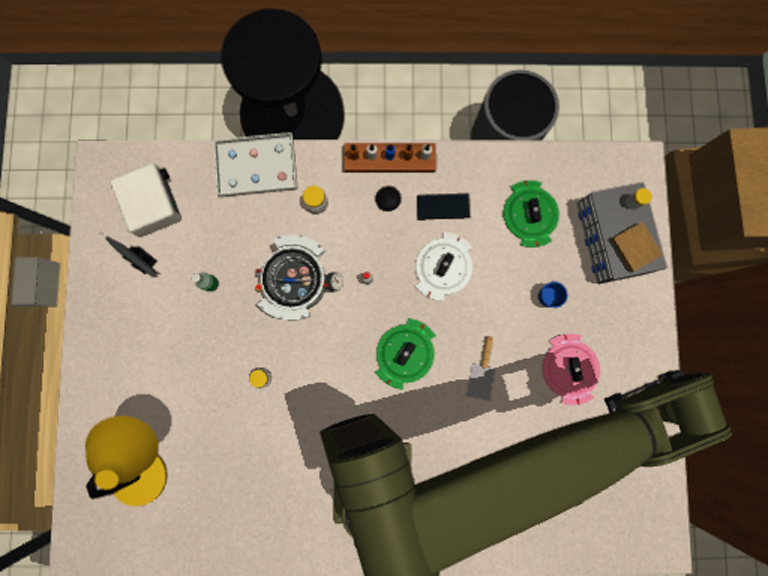

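View pics/side0.png

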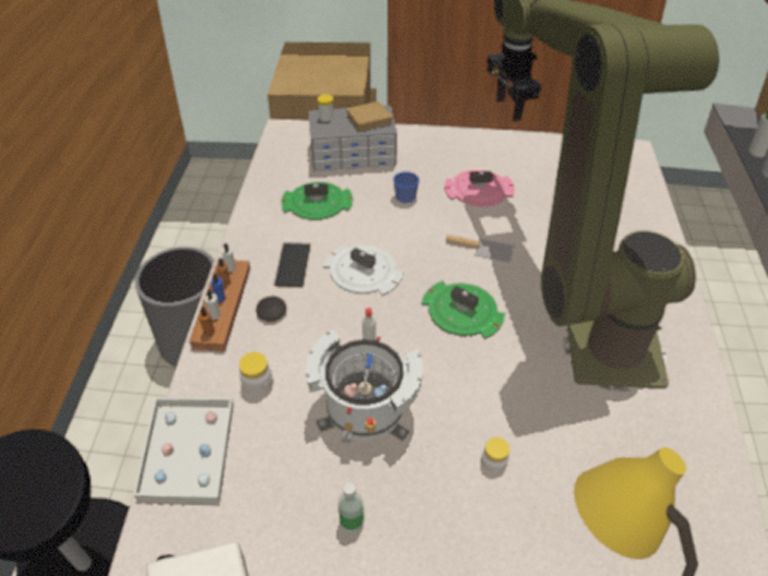

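Lid-like things in the top image are white/aluminium (295,178), green (354,142), green (270,236) and pink (381,246). I choose the white one. The pot is at (194,185) with its gauge to the right, and the dropper is at (244,184). Next is a close crop of the pot and lid in both cameras.

```bash
python3 - <<'E'
from h import *
t=cv2.imread("pics/raw_top0.png")[145:220,160:325]; s=cv2.imread("pics/raw_side0.png")[155:305,195:295]
a=cv2.resize(t,None,fx=4.8,fy=4.8,interpolation=cv2.INTER_CUBIC)
cv2.imwrite("pics/c1.png",a)
cv2.imwrite("pics/c2.png",cv2.resize(s,None,fx=4,fy=4,interpolation=cv2.INTER_CUBIC))
E
```

```text
(no output)
```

View pics/c1.png

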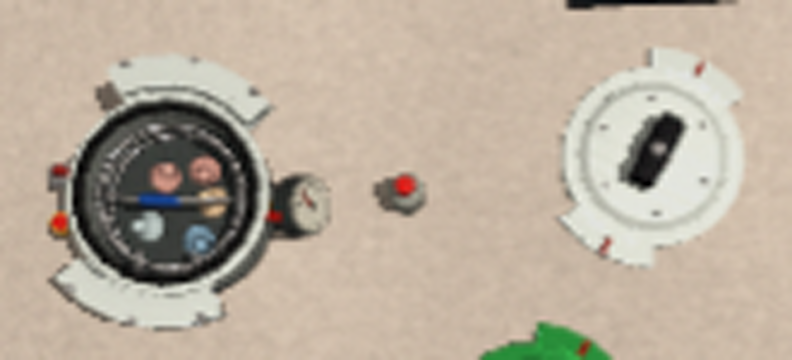

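View pics/c2.png

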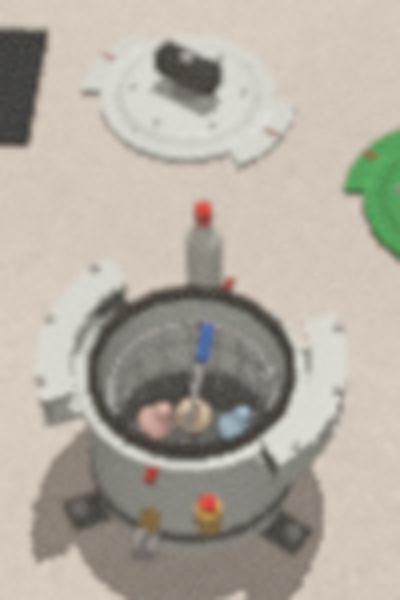

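The pot's two claws are at top and bottom, with red marks at crop (58,170) and (275,215). The bail's blue sleeve is at (159,201). The white lid is at (653,155), with its ear lines at (699,68) and (605,245), and its colour confirms the choice. I'll fit the poses to those points next.

```bash
cat > fit.py <<'E'
from h import *
from scipy.optimize import least_squares
np.set_printoptions(precision=4,suppress=True)
T=lambda p:np.array(p)/4.8+[160,145]-0.4
S=lambda p:np.array(p)/4+[195,155]-0.4
pol=lambda r,a,z:[r*np.cos(np.radians(a)),r*np.sin(np.radians(a)),z]
obs_pot=[("top",T((58,170)),pol(.086,80,.13)),("top",T((275,215)),pol(.086,260,.13)),
("top",T((270,106)),pol(.108,-48,.15)),("top",T((118,64)),pol(.108,28,.15)),("top",T((52,280)),pol(.108,132,.15)),("top",T((222,320)),pol(.108,208,.15)),
("side",S((150,475)),pol(.086,80,.13)),("side",S((228,285)),pol(.086,260,.13)),("side",S((103,262)),pol(.108,-48,.15)),("side",S((340,318)),pol(.108,208,.15))]
obs_lid=[("top",T((699,68)),pol(.092,0,.008)),("top",T((605,245)),pol(.092,180,.008)),
("top",T((740,100)),pol(.097,-28,.008)),("top",T((650,50)),pol(.097,28,.008)),("top",T((562,215)),pol(.097,152,.008)),("top",T((650,265)),pol(.097,208,.008)),
("side",S((107,57)),pol(.092,0,.008)),("side",S((270,131)),pol(.092,180,.008)),("side",S((85,90)),pol(.097,28,.008)),("side",S((293,104)),pol(.097,208,.008)),("side",S((240,165)),pol(.097,152,.008))]
def fit(obs,x0):
    def f(x):
        c,s=np.cos(x[2]),np.sin(x[2]);R=np.array([[c,-s,0],[s,c,0],[0,0,1]])
        return np.concatenate([proj(k,R@np.array(m)+[x[0],x[1],0])[0]-p for k,p,m in obs])
    r=least_squares(f,x0,loss="soft_l1",x_scale=[.01,.01,.1]);print(r.x,"deg",np.degrees(r.x[2]));print(r.fun.reshape(-1,2).round(1).tolist());return r.x
E
python3 - <<'E'
from fit import *
p=fit(obs_pot,[*at_z("top",T((165,190)),.13)[:2],-.05])
l=fit(obs_lid,[*at_z("top",T((653,155)),.01)[:2],-.5])
g=tri(S((206,342)),T((159,201)));c,s=np.cos(p[2]),np.sin(p[2])
d=g-[p[0],p[1],.114];q=np.array([c*d[0]+s*d[1],-s*d[0]+c*d[1],d[2]]);print("sleeve",g,q,np.arctan2(q[2],-q[0]),np.hypot(q[0],q[2]))
print("handle top check",proj("top",[*l[:2],.054]),proj("side",[*l[:2],.04]))
print(at_z("top",T((403,186)),.095))
img=[]
for cam,box in(("top",(160,145,325,220)),("side",(195,155,295,305))):
    im=cv2.imread(f"pics/raw_{cam}0.png")[box[1]:box[3],box[0]:box[2]];k=4.8 if cam=="top" else 4
    im=cv2.resize(im,None,fx=k,fy=k,interpolation=cv2.INTER_CUBIC)
    def draw(P,x,col):
        c,s=np.cos(x[2]),np.sin(x[2]);P=np.array(P)@np.array([[c,s,0],[-s,c,0],[0,0,1]])+[x[0],x[1],0]
        uv=((proj(cam,P)-box[:2]+.5)*k).astype(int);cv2.polylines(im,[uv.reshape(-1,1,2)],False,col,1)
    ar=lambda r,a,b,z:[pol(r,t,z) for t in np.linspace(a,b,40)]
    for o in(0,180):
        draw(ar(.108,-48+o,28+o,.15)+ar(.084,28+o,-48+o,.15)+ar(.108,-48+o,-47+o,.15),p,(0,0,255))
        draw([pol(.08,80+o,.13),pol(.09,80+o,.13)],p,(255,0,255))
        draw(ar(.097,-28+o,28+o,.008),l,(0,0,255))
    draw(ar(.0665,0,360,.138),p,(0,255,0));draw(ar(.079,0,360,.008),l,(0,255,0));draw([[-.032,0,.054],[.032,0,.054]],l,(255,0,0))
    img.append(im)
W=np.zeros((600,800,3),np.uint8);W=np.hstack
a=img[0][:, :];b=cv2.resize(img[1],(0,0),fx=.4,fy=.4)
cv2.imwrite("pics/ov_t.png",a);cv2.imwrite("pics/ov_s.png",img[1])
c=np.zeros((600,800,3),np.uint8);r=cv2.resize(a,(792,360));L=r[:,:340];Rr=r[:,460:]
c[:360,:340]=L;c[:240,340:340+332]=0;c[:,400:800]=img[1];c[360:600,:332]=Rr[50:290]if 0 else Rr[30:270]
cv2.imwrite("pics/ov.png",c)
E
```

```text
[ 0.5327  0.2029 -0.0482] deg -2.761762982019826
[[0.2, 0.0], [-1.1, 0.4], [-0.4, -0.4], [-2.9, 0.8], [-0.2, -0.5], [-1.0, -1.1], [0.2, -0.9], [0.3, -0.4], [1.5, -1.0], [-1.0, -1.1]]
[ 0.5795 -0.1983 -0.5052] deg -28.9433162766616
[[0.1, -0.5], [-0.9, 0.8], [0.5, -0.8], [0.1, -0.6], [-0.9, 0.5], [0.1, 0.6], [-0.3, -0.3], [0.9, 1.1], [-0.9, -0.7], [0.6, -0.4], [-0.3, -0.4]]
sleeve [0.5223 0.2012 0.1648] [-0.0103 -0.0022  0.0508] 1.3709946286697297 0.0517912325863327
handle top check [[296.3847 175.5087]] [[241.3993 171.794 ]]
[0.5427 0.0143 0.095 ]
```

View pics/ov.png

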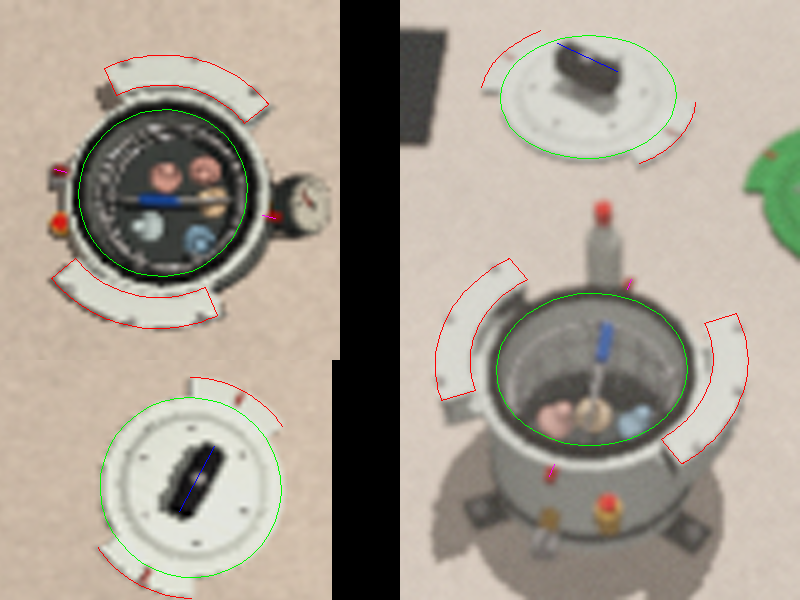

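The overlay matches pot, lid and marks within about 1 px: pot (0.533,0.203), yaw −0.05; lid (0.580,−0.198), yaw −0.505; bail about 1.37 rad. Lowering the bail now.

```bash
python3 - <<'E'
from h import *
np.set_printoptions(precision=3,suppress=True)
px,py,yaw=.5327,.2022,-.05
def W(x,z,y=-.001): return [px+x*np.cos(yaw)-y*np.sin(yaw),py+x*np.sin(yaw)+y*np.cos(yaw),z]
O=[np.pi,0,yaw]
close_gripper(20)
move_to(W(.020,.24),O)
move_l(W(.020,.158),feed=.2)
for th in(1.3,1.0,.7,.4,.2):
    x=max(-.0515*np.cos(th)+.013*np.sin(th),-.048);z=.114+.0515*np.sin(th)+.005*np.cos(th)-.008*np.sin(th)
    r=move_l(W(x,z),feed=.1,f_stop=25);print(th,r,state()["wrist_force"])
    if r: break
else:
    print(move_l(W(-.048,.117),feed=.04,f_stop=10),state()["eef_pos"],state()["wrist_force"])
    move_l(W(-.040,.23),feed=.25)
    move_to([.5795,-.1983,.13],[np.pi,0,-.505])
    open_gripper()
print(state()["time_s"])
snap("side","s1.png",(195,155,295,305),4);
E
```

```text
1.3 False [ 0.923 -0.404  0.234]
1.0 False [ 0.264 -0.152  0.069]
0.7 False [-0.079 -0.984  0.598]
0.4 False [ 0.463 -0.063  0.639]
0.2 False [ 0.277 -0.07  -0.013]
True [0.485 0.204 0.118] [-1.162 -0.936  5.956]
11.75
```

View pics/s1.png

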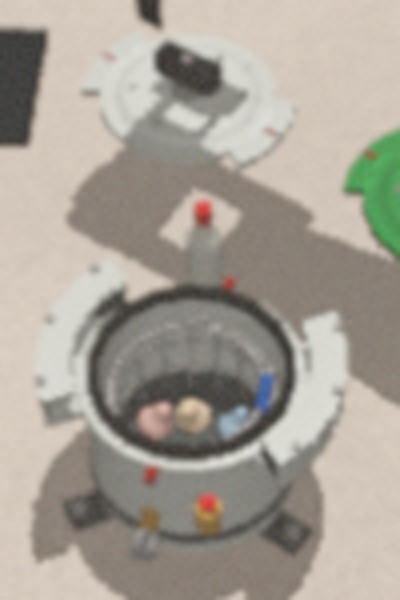

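The blue sleeve now lies low inside the pot at crop (265,390), consistent with the contact at z=0.118. Next I check that by projection, then grasp and lift the lid.

```bash
python3 - <<'E'
from h import *
np.set_printoptions(precision=3,suppress=True)
px,py,yaw=.5327,.2022,-.05
for th in(0,.1,.2):
    x=-.0515*np.cos(th);print(th,(proj("side",[px+x*np.cos(yaw),py+x*np.sin(yaw),.114+.0515*np.sin(th)])-[194.6,154.6])*4)
print(state()["eef_pos"])
r=move_l([.5795,-.1983,.0225],feed=.12,f_stop=12);print(r,state()["eef_pos"],state()["wrist_force"])
if not r:
    close_gripper(55);s=state();print(s["finger_gap"],s["grasp_force"])
    move_l([.5795,-.1983,.235],feed=.2);s=state();print(s["finger_gap"],s["wrist_force"],s["torque"],s["time_s"],s["eef_pos"],s["tool_rot"])
    a=cv2.resize(read_camera("top")[130:230,250:350,::-1],None,fx=4,fy=4,interpolation=cv2.INTER_CUBIC)
    b=cv2.resize(read_camera("side")[70:200,190:290,::-1],None,fx=4,fy=4,interpolation=cv2.INTER_CUBIC)[:520]
    c=np.zeros((520,800,3),np.uint8);c[:400,:400]=a;c[:,400:]=b;cv2.imwrite("pics/g1.png",c)
E
```

```text
0 [[264.708 394.279]]
0.1 [[264.422 389.888]]
0.2 [[263.407 385.435]]
[ 0.58  -0.198  0.13 ]
False [ 0.58  -0.199  0.024] [ 0.4    0.173 -0.088]
0.023654572883517404 54.97052192687988
0.023685915191914157 [-0.445 -0.475 -7.17 ] [0.123 0.032 0.003] 15.1833 [ 0.578 -0.198  0.233] [ 3.141  0.004 -0.505]
```

View pics/g1.png

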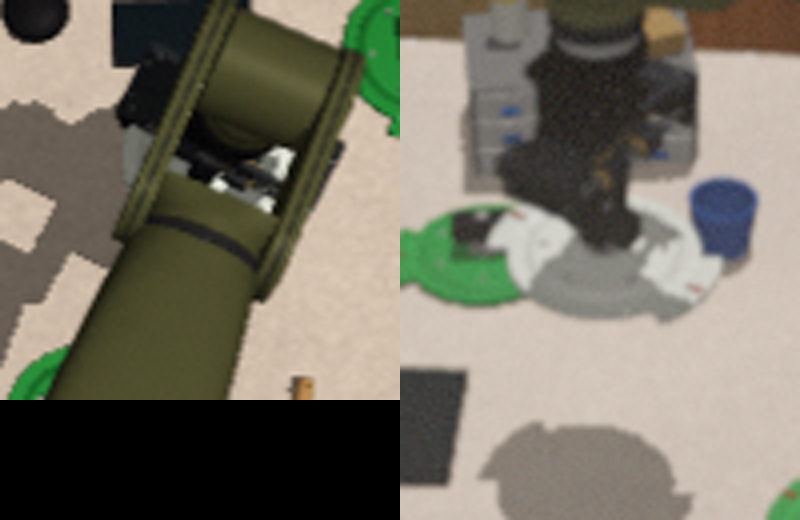

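```bash
python3 - <<'E'
from h import *
np.set_printoptions(precision=4,suppress=True)
def blue(im,box):
    h=cv2.cvtColor(im,cv2.COLOR_BGR2HSV)[box[1]:box[3],box[0]:box[2]].astype(int);m=(abs(h[...,0]-112)<10)&(h[...,1]>150)&(h[...,2]>90)
    r,c=np.nonzero(m);return np.array([c.mean()+box[0],r.mean()+box[1]]) if len(r) else None,len(r)
bs=(215,220,275,275);bt=(170,160,215,210)
im=read_camera("top")[:,:,::-1].copy();cv2.imwrite("pics/raw_t2.png",im)
s0,s1=[blue(cv2.imread(f"pics/raw_{n}.png"),bs) for n in("side0","s1.png"[:-4])]
t0,t1=[blue(cv2.imread(f"pics/raw_{n}.png"),bt) for n in("top0","t2")]
print(s0,s1,t0,t1)
a=tri(s0[0],t0[0]);b=tri(s1[0],t1[0]);print(a,b,b-a)
s=state();print(s["eef_pos"])
e=s["eef_pos"];y=-.505
for k in(1,-1):
    print((proj("side",[e[0]+k*.092*np.cos(y),e[1]+k*.092*np.sin(y),e[2]-.024+.008])-[189.6,69.6])*4+[400,0])
E
```

```text
(None, 0) (array([260.75, 251.75]), 4) (array([192.4706, 186.2941]), 17) (array([194.2667, 198.5333]), 15)
[nan nan nan] [0.4816 0.2023 0.1173] [nan nan nan]
[ 0.5787 -0.198   0.233 ]
[[514.1939 214.5766]]
[[698.2974 292.4315]]
```

The bail triangulates to x=−51 mm, z≈115 mm, so it is down. The lid's ear lines sit within a pixel or so of their predicted places, so it is held level. Now carry it to the gap, lower and press.

```bash
python3 - <<'E'
from h import *
np.set_printoptions(precision=4,suppress=True)
px,py,yaw=.5327,.2022,-.05
y=yaw+np.radians(73)
def sh(t):
    s=state();print(t,s["eef_pos"],s["tool_rot"],s["wrist_force"],s["torque"],round(s["finger_gap"],4),s["time_s"])
    return s
move_to([px,py,.235],[np.pi,0,y]);s=sh("over")
e=np.array([px,py])-s["eef_pos"][:2];c=[px+e[0],py+e[1]]
print(move_l([*c,.170],feed=.12,f_stop=12));sh("near")
print(move_l([*c,.150],feed=.02,f_stop=24));sh("pressed")
a=cv2.resize(read_camera("side")[180:300,190:295,::-1],None,fx=5,fy=5,interpolation=cv2.INTER_CUBIC)
cv2.imwrite("pics/p1.png",a)
E
```

```text
over [0.5331 0.2015 0.235 ] [3.1412 0.0003 1.2227] [ 0.4499 -0.4073 -6.0406] [-0.0374 -0.0546 -0.0314] 0.0238 16.825
False
near [0.5329 0.2028 0.1706] [ 3.1408 -0.0006  1.2237] [-0.4031  0.1583 -5.0987] [ 0.0032 -0.1259  0.0044] 0.0238 17.5167
False
pressed [0.5325 0.203  0.1531] [ 3.1413 -0.0002  1.2242] [-7.0084 -2.6083 11.0304] [-0.4268  1.446   0.021 ] 0.0241 18.6667
```

View pics/p1.png

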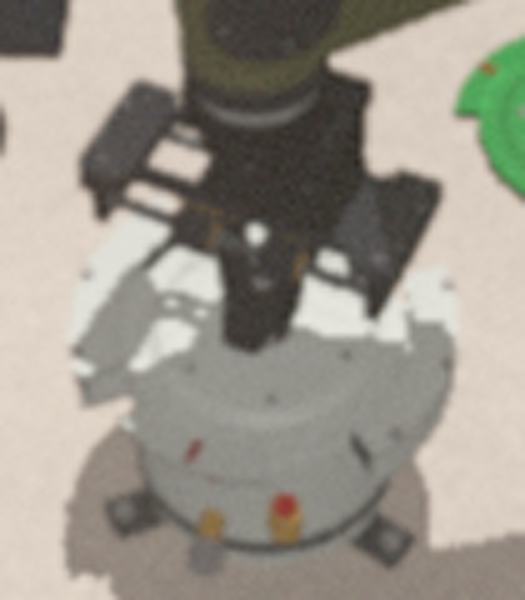

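The lid sits flush inside the claws (TCP 0.153, so underside ≈0.129), with its front ear line at crop (195,450) in the gap. Turning clockwise in steps.

```bash
python3 - <<'E'
from h import *
np.set_printoptions(precision=3,suppress=True)
px,py,yaw=.5327,.2022,-.05
def sh(t):
    s=state();print(t,s["eef_pos"],round(s["tool_rot"][2],3),s["wrist_force"],s["torque"],round(s["finger_gap"],4),round(s["time_s"],2));return s
move_l([px,py,.151],[np.pi,0,yaw+np.radians(73)],feed=.02);sh(73)
for d in list(range(65,-1,-8))+[-2,-4]:
    move_l([px,py,.151],[np.pi,0,yaw+np.radians(d)],feed=.02);s=sh(d)
    if abs(s["torque"][2])>1.5 or np.linalg.norm(s["wrist_force"])>45: print("stop");break
E
```

```text
73 [0.533 0.203 0.154] 1.224 [-8.31   0.609  8.904] [-0.083  1.324 -0.028] 0.0238 18.97
65 [0.533 0.203 0.154] 1.084 [-8.079  0.589  8.852] [-0.062  1.361 -0.073] 0.0238 19.26
57 [0.533 0.203 0.154] 0.945 [-7.953 -0.135  9.133] [-0.134  1.296 -0.044] 0.0237 19.55
49 [0.533 0.203 0.154] 0.805 [-7.422  0.72   9.511] [-0.096  1.317 -0.063] 0.0239 19.84
41 [0.533 0.203 0.154] 0.665 [-6.317 -0.029  8.315] [-0.052  1.323 -0.111] 0.0239 20.13
33 [0.533 0.203 0.154] 0.526 [-6.68   1.026  8.075] [-0.133  1.283 -0.094] 0.0238 20.43
25 [0.533 0.203 0.154] 0.386 [-5.753  0.422  8.719] [-0.141  1.309 -0.079] 0.0233 20.72
17 [0.533 0.203 0.154] 0.247 [-6.752  0.7    9.361] [-0.143  1.289  0.006] 0.0237 21.01
9 [0.533 0.203 0.154] 0.107 [-6.398 -0.202  9.46 ] [-0.177  1.235 -0.039] 0.024 21.3
1 [0.533 0.203 0.154] -0.033 [-6.095 -0.199  8.303] [-0.191  1.259 -0.028] 0.0237 21.59
-2 [0.533 0.203 0.154] -0.085 [-6.738  0.195  8.239] [-0.172  1.277 -0.026] 0.0234 21.84
-4 [0.533 0.202 0.154] -0.116 [-8.181 -3.058  9.149] [-0.305  1.343  1.143] 0.0236 22.09
```

The torque rise to 1.1 N·m at about −3° means both ears are on their stops. Now press flush and look.

```bash
python3 - <<'E'
from h import *
np.set_printoptions(precision=4,suppress=True)
px,py,yaw=.5327,.2022,-.05
print(move_l([px,py,.1455],[np.pi,0,yaw+np.radians(-4)],feed=.01,f_stop=30))
for _ in range(2):
    s=state();print(s["eef_pos"],s["tool_rot"],s["wrist_force"],s["torque"],s["finger_gap"],s["grasp_force"],s["time_s"]);dwell(.7)
a=cv2.resize(read_camera("side")[180:300,190:295,::-1],None,fx=3.8,fy=5,interpolation=cv2.INTER_CUBIC)
b=cv2.resize(read_camera("top")[145:225,155:255,::-1],None,fx=4,fy=4,interpolation=cv2.INTER_CUBIC)
c=np.zeros((600,800,3),np.uint8);c[:,:399]=a;c[:320,400:]=b;cv2.imwrite("pics/e1.png",c)
E
```

```text
False
[0.5332 0.2024 0.1525] [ 3.1409 -0.0014 -0.1157] [-16.9141  -4.8645  25.2444] [-0.7658  2.8672  1.2352] 0.024069190082223982 55.39241015911102 22.7917
[0.5332 0.2024 0.1524] [ 3.1409 -0.0015 -0.1156] [-15.2972  -5.315   25.1741] [-0.7475  2.8244  1.1711] 0.023966387579116538 55.392284989356995 23.4917
```

View pics/e1.png

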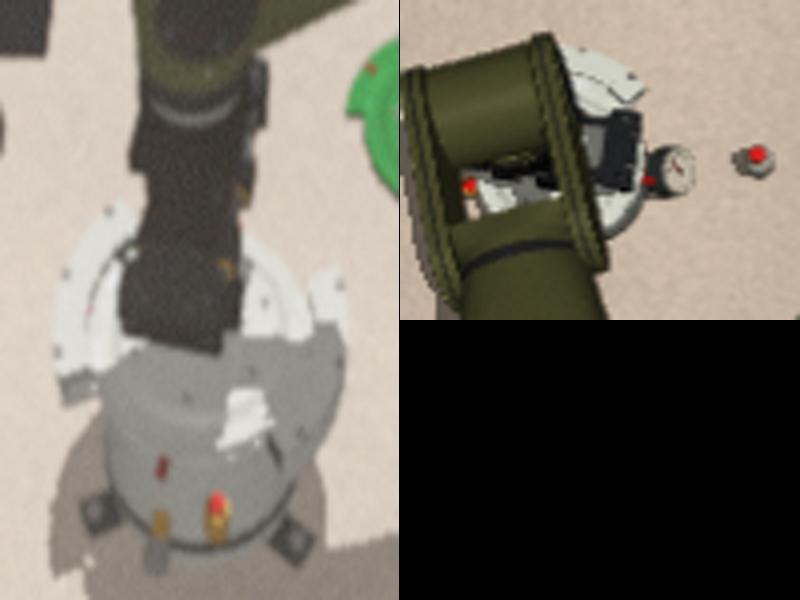

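The lid is flush with both ears under the claws, and no ear shows in the front gap. The gap's red mark at (162,467) is uncovered. The push is 25 N and the grip holds, so I'm handing in.

```bash
python3 -c "
from bench import *
print(finish_job())"
```

```text
the job is handed in; nothing more can be done
None
```

I lowered the basket handle into its clips, put the white lid on and turned it clockwise to its stops, and handed the job in still gripping the lid and pressing it flush on the rim with about 25 N; the result came back without a verdict.

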